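Hold a lens barrel in a pinned V-cradle

ROBOT

A 6-joint arm with a two-finger parallel gripper is mounted at the origin on the work surface. World frame = base frame: x ahead of the robot, y to its left, z up, the work surface at z = 0. Lengths are in m, angles in rad, forces in N, time in s.
With the tool pointing down it reaches from about 0.35 to 1 m from the base axis. Payload 7.1 kg.
Tool frame: the origin (TCP) lies at the centre of the arm's flange, where the gripper is bolted on; the fingertips stand ahead of it and the grasp point (between the pads) lies 155 mm ahead of it (robot.tcp_to_tips is the z of the fingertips in the tool frame, in m); z points along the fingers, y is the line along which they close (so a half turn about z gives the same grasp; the last joint's range is limited). The gripper opens to 85 mm and grips with 20 to 120 N. Pads are 22 mm wide; open, the fingers measure 114 mm over their backs; the gripper's body (76 mm by 85 mm) begins 54 mm behind the grasp point. The pads swing forward as they close: fully open they stand 13 mm farther back than shut.
Start: joints at [-1.211, 0.423, 1.63, -0, 1.089, -0.019], TCP at [0.231, -0.581, 0.405] pointing down, gripper open.
Joint ranges: [-3, 3], [-0.9, 2.11], [0.09, 2.58], [-1.31, 4.45], [0.11, 2.69], [-2.54, 2.54]. Speed limits (rad/s): [2.39, 2.39, 3.01, 3.14, 3.14, 3.14].

INTERFACE

Orientations are given as a rotation vector (axis times angle).
In Python, from station import sense, viewer, robot gives the robot as it stands. The module is installed in compiled form; this text tells all that it offers.
- The arm moves only by the shell command python3 -m crank 'ROWS' [FORCE]. ROWS is JSON, one flat list of numbers, 7 for each row, row after row: the shift along the tool's x, y, z in m, then the turn, a rotation vector about the tool's x, y, z in rad, then the opening, from 0 (shut) to 1 (fully open). A call has 1 to 10 rows; each row shifts and turns the commanded pose from where the row before left it, along the tool's axes as they then stand; what a row does not reach is not made up. A row lasts 1/8 s, in which the tool goes at most 62.5 mm and 10.7 degrees, less where a joint would pass 70% of its speed; a pose out of reach is approached as far as the arm can. A call is refused whole if a number of a shift passes 0.0625 or a number of a turn 0.188, either way. A call with a gripper value outside its range is refused whole. The fingers move at their own pace and stop on an object; FORCE is the grip in N (left out, the last holds). Time passes only in rows, so rows that do not move let the fingers close. It gives the time, the measured TCP pose, the force, the opening and the grip force at its end, in the units of the state.
- sense(): the state, without advancing time (a new reading comes with each control period).
- viewer.capture(name): name is "scene" or "top"; returns a dict with "frame" (480x640x3 uint8, red, green, blue), "depth" (480x640 float32, m along the optical axis (not along the pixel's ray), 0 where there is no reading), "mtx" (3x3 intrinsics, pixels), "R" (3x3) and "t" (3): a world point X has camera coordinates R X + t. Camera axes: x right, y down, z forward; pixel columns grow to the right and rows downward; lengths in m; the calibration is good to about 2 mm. A picture is of the moment at which its call begins.
- robot.job_done(): hands the job in; it is judged then, once.
The state is a dict: "t": time; "joints": joint angles; "dq": joint speeds; "joint_torque": joint torques, N m; "tcp_pos": TCP position; "orientation": TCP orientation; "ft_force": force on the tool from outside, world axes, zero at the start; "ft_torque": the same for the moment, N m; "grip_width": opening from 0.0 (shut) to 1.0 (fully open); "grasp_force": force on a finger pad.
Only numpy, scipy, OpenCV 4.12 (cv2) and the standard library are available. Lean on these libraries where they do the work, as an engineer would, in place of code of your own. Each camera call takes 0.05 s, during which the arm holds its last target. There are 200 camera calls.

TASK

Set up the gluing jig for the projector lens: lift the V-cradle by its middle rib and lower its holed plate over the two pins of the jig base, either way round, until it lies flush on the base. Then take the black lens barrel off its rubber rest, lay it lengthwise in the V, centred on the cradle, and hold it pressed down with about 20 N (never more than about 40 N) so that it bears on both sloping sides of the V. Finish while still holding it pressed, do not let go, and leave the other things on the bench where they are.

Things in the scene. Friction and masses are not known exactly. Their poses are not given: they have to be found in the camera images.
- jig: Dark steel jig base slab fixed to the bench, 200 x 110 x 15 mm (x, y, z). Origin: centre of its underside, at bench level; z up, x along its length. Two upright steel pins, 10 mm diameter, at x = -66 and +66 mm, y = 0, stand 22 mm above the slab (tips 37 mm above the bench), the upper 8 mm tapering to 3 mm diameter.
- cradle: Loose aluminium V-cradle, about 0.6 kg, upright on the bench. Origin: centre of its plate's underside; z up. Plate 160 x 80 x 8 mm (x, y, z), two 12 mm through holes at x = -66 and +66 mm, y = 0. Two V yokes, 60 mm wide in y, at x = -46 to -30 and +30 to +46 mm, tops 57 mm above the underside; their 90 degree V opens upwards and its groove runs along x. Same either way round.
- vee (a point): Point on the cradle (axes as the cradle's), 63 mm above its plate's underside, midway between the yokes: where the centre of the barrel lies when it is seated on both sloping sides of the V.
- rib (a point): Top centre of the cradle's grip rib, 33 mm above the plate's underside (axes as the cradle's). The rib stands in the middle of the plate, 36 mm long in x, 20 mm thick in y, 25 mm tall above the plate: grip it across y. Nothing else stands in the 60 mm gap between the yokes.
- flank_l: The smooth sloping steel faces on the +y side of the V, part of the cradle. Its origin and axes are those of the cradle; the barrel touches it along a line at y = +14 mm, 49 mm above the plate's underside.
- flank_r: The smooth sloping steel faces on the -y side of the V, part of the cradle. Its origin and axes are those of the cradle; the barrel touches it along a line at y = -14 mm, 49 mm above the plate's underside.
- barrel: Lens barrel, about 0.28 kg: black cylinder 40 mm diameter, 112 mm long, with a grey flange 46 mm diameter, 6 mm thick on its +x end and a snout 34 mm diameter, 6 mm long on its -x end. Origin: on its axis at mid length; x along the axis. It starts level on the rest, axis 26 mm above the bench. Grip it across the middle: the fingers then fit between the yokes. Either way round will do.
- rest: Fixed rubber rest for the barrel (place and yaw vary): pad 90 x 50 x 3 mm with two low ribs along x at y = -11.5 and +11.5 mm, 8 mm high overall. Origin: centre of its underside; x along the barrel.
- screwdriver: Bystander, leave alone: screwdriver 160 mm long lying on the bench near the robot.
- brush: Bystander, leave alone: hand brush lying on the far side of the bench.
- jar: Bystander, leave alone: closed jar, 52 mm across, 65 mm tall, far right.
- cap: Bystander, leave alone: black disc cap 52 mm across, 16 mm high, near left.
- battery: Bystander, leave alone: grey battery block 70 x 45 x 20 mm, near right.
- collar: Bystander, leave alone: brass ring 48 mm across, 14 mm high, far middle.
- pliers: Bystander, leave alone: pliers with red handles lying far right.
Not all that is in view belongs to the job. Of the things shaped like the jig, the steel one is meant. Several things have the shape of the cradle; the one meant has the colours described above.

How it is judged:
By the outcome, as a careful person would: the job done as asked, in the order asked, and still so for the second after the job is handed in, while the arm keeps its last pose, push and grip.
It also fails if it takes over 70 s, if anything falls off the work surface, if the arm or the gripper's body presses on something with over 40 N, if the wrist force passes 120 N, or if a joint passes its speed limit or range.

## Working session

There is one attempt and no reset: what is moved stays moved. The work goes in short steps, Python scripts to look and compute and a shell command to move; the robot and the scene stay as the last step left them, time stands still between calls to the robot, and variables do not carry over. Pictures are saved under pics/ and viewed, at most 10 in all, crops included, and the job is handed in when it is done.

```bash
mkdir -p pics; python3 - <<'E'
from station import sense, viewer, robot
import cv2,numpy as np
s=sense();print({k:np.round(v,3) for k,v in s.items()},robot.tcp_to_tips)
for n in("top","scene"):
    d=viewer.capture(n);np.savez(f"{n}0.npz",**d)
    cv2.imwrite(f"pics/{n}0.png",d["frame"][:,:,::-1]);print(n,d["mtx"],d["R"],d["t"])
E
```

```text
{'t': np.float64(0.0), 'joints': array([-1.211,  0.424,  1.631, -0.   ,  1.089, -0.019]), 'dq': array([-0.001, -0.001, -0.001, -0.   ,  0.   ,  0.001]), 'joint_torque': array([ 1.0000e-03, -5.5739e+01, -2.8174e+01, -0.0000e+00,  7.0000e-03,
       -0.0000e+00]), 'tcp_pos': array([ 0.231, -0.58 ,  0.404]), 'orientation': array([-3.084, -0.591,  0.   ]), 'ft_force': array([-0.268,  0.067,  0.189]), 'ft_torque': array([ 0.024,  0.016, -0.024]), 'grasp_force': np.float64(0.0), 'grip_width': np.float64(1.004)} 0.1734
top [[453.4242039    0.         320.93350512]
 [  0.         453.4242039  244.30657986]
 [  0.           0.           1.        ]] [[ 0.00252626 -0.99979446  0.02011613]
 [-0.99571809 -0.00437383 -0.0923383 ]
 [ 0.0924073  -0.01979672 -0.99552448]] [-0.02030968  0.44894857  0.92999038]
scene [[502.37360387   0.         322.39437927]
 [  0.         502.37360387 234.374764  ]
 [  0.           0.           1.        ]] [[ 0.86308153  0.50485813  0.01444098]
 [ 0.42163675 -0.70448007 -0.57090304]
 [-0.27805165  0.49882471 -0.82089048]] [-0.36966553 -0.14618144  1.34237105]
```

View pics/top0.png

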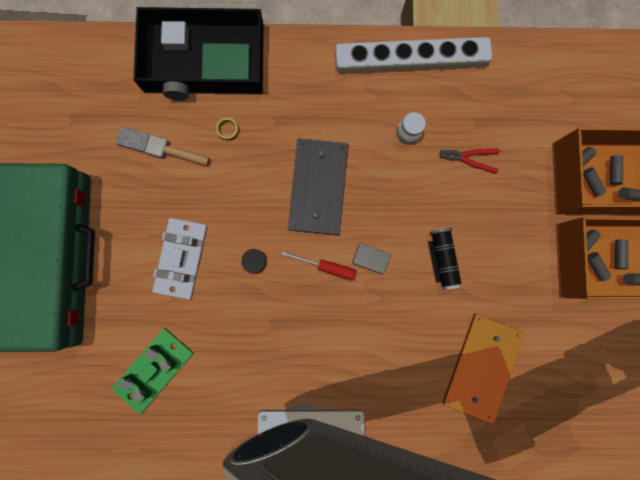

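View pics/scene0.png

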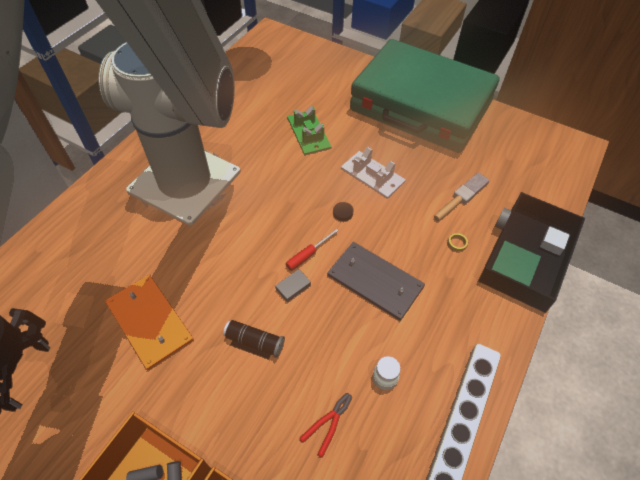

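```bash
cat > h.py <<'E'
import numpy as np,cv2
from scipy.spatial.transform import Rotation as Rn
def world(d,u,v,z):
    r=d["R"].T@np.linalg.inv(d["mtx"])@[u,v,1]; c=-d["R"].T@d["t"]
    return c+r*(z-c[2])/r[2]
def proj(d,X):
    p=d["mtx"]@(d["R"]@np.asarray(X)+d["t"]); return p[:2]/p[2]
E
python3 - <<'E'
from h import *
f=np.load("top0.npz")["frame"][:,:,::-1]
def c(x,y,w,h,s): return cv2.resize(f[y:y+h,x:x+w],None,fx=s,fy=s,interpolation=cv2.INTER_CUBIC)
m=np.zeros((600,800,3),np.uint8)
a=c(145,210,66,100,6);b=c(280,130,80,110,3.5) 
m[:600,:396]=a
b=c(280,132,80,110,3);m[:330,400:640]=b
b=c(420,220,50,75,3.5)[:262];m[335:335+b.shape[0],400:400+b.shape[1]]=b
cv2.imwrite("pics/m.png",m)
E
```

```text
(no output)
```

View pics/m.png

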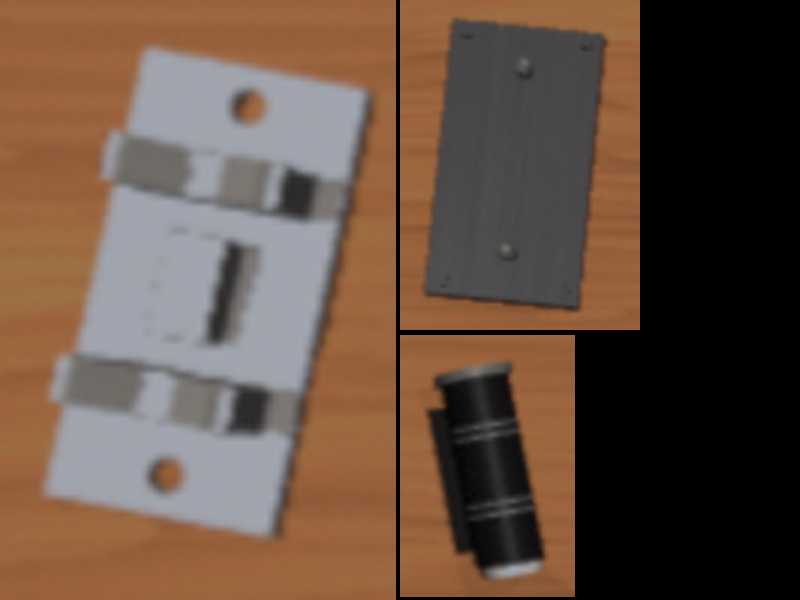

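Possible cradles: aluminium (180,258) and green (152,370); I choose the aluminium one. Possible jigs: dark steel (319,187) and orange (484,368); I choose the dark one. The barrel is at (446,258), with its flange at the far end. The crop shows the aluminium plate with yokes and rib, the steel pins, and the barrel on its rubber rest.

```bash
cat >> h.py <<'E'
from scipy.optimize import least_squares
def fit(obs,guess):
    # obs: list of (cam, px, py, model xyz); fits x,y,yaw
    def r(q):
        c,s=np.cos(q[2]),np.sin(q[2]); o=[]
        for d,u,v,(x,y,z) in obs: o+=list(proj(d,[q[0]+c*x-s*y,q[1]+s*x+c*y,z])-[u,v])
        return o
    k=least_squares(r,guess); return k.x,np.sqrt(np.mean(k.fun**2))
E
python3 - <<'E'
from h import *
T=dict(np.load("top0.npz"));
A=lambda x,y:(145+x/6-.5+.08,210+y/6-.5+.08)
cr=[(A(250,107),(.066,0,.006)),(A(167,475),(-.066,0,.006)),(A(147,47),(.08,.04,.008)),(A(370,90),(.08,-.04,.008)),(A(277,535),(-.08,-.04,.008)),(A(45,495),(-.08,.04,.008))]
B=lambda x,y:(280+(x-400)/3-.4,132+y/3-.4)
jg=[(B(452,19),(.1,.055,.015)),(B(605,35),(.1,-.055,.015)),(B(578,307),(-.1,-.055,.015)),(B(427,293),(-.1,.055,.015)),(B(525,66),(.066,0,.035)),(B(508,250),(-.066,0,.035))]
for n,L in(("cradle",cr),("jig",jg)):
    g=world(T,*L[0][0],0.01)[:2]
    print(n,fit([(T,*p,m) for p,m in L],[g[0],g[1],0]))
C=lambda x,y:(420+(x-400)/3.5-.4,220+(y-335)/3.5-.4)
print("flange",world(T,*C(474,377),.03),"snout",world(T,*C(512,568),.026))
# flange corners / body corners at axis height
for p in[(437,383),(511,367),(480,567),(543,557)]:print(world(T,*C(*p),.026))
# depth check
D=T["depth"];Ri=T["R"].T
def P(u,v):
    z=D[int(v),int(u)];return Ri@(np.linalg.inv(T["mtx"])@[u,v,1]*z-T["t"])
for q in[(180,259),(319,200),(446,258),(447,262)]:print(q,P(*q))
# black barrel points from depth, fit
v,u=np.mgrid[215:300,420:475];z=D[v,u];pts=(np.linalg.inv(T["mtx"])@np.stack([u.ravel(),v.ravel(),np.ones(u.size)])*z.ravel()-T["t"][:,None]);W=(Ri@pts).T
W=W[W[:,2]>.03];c=W[:,:2].mean(0);_,_,V=np.linalg.svd(W[:,:2]-c);pr=(W[:,:2]-c)@V[0];print("barrel",c,V[0],pr.min(),pr.max(),W[:,2].max(), c+V[0]*(pr.min()+pr.max())/2,np.arctan2(V[0][1],V[0][0]))
E
```

```text
cradle (array([ 0.42018774,  0.27909476, -0.1837025 ]), np.float64(0.30279505743203666))
jig (array([ 0.57498677, -0.01274932, -0.09038611]), np.float64(0.426054381989593))
flange [ 0.47600194 -0.26943307  0.03      ] snout [ 0.36227185 -0.29078021  0.026     ]
[ 0.4727538  -0.24816701  0.026     ]
[ 0.48265986 -0.29309419  0.026     ]
[ 0.3628151  -0.27166542  0.026     ]
[ 0.36883702 -0.30949526  0.026     ]
(180, 259) [0.41632143 0.2704381  0.03357293]
(319, 200) [ 0.54414551 -0.01450453  0.01588714]
(446, 258) [ 0.41969824 -0.27463808  0.04540433]
(447, 262) [ 0.41133434 -0.27557643  0.04851014]
barrel [ 0.41912157 -0.2720797 ] [ 0.96390753 -0.26623726] -0.12834532938410773 0.06562278667312633 0.9676918839917756 [ 0.3888922  -0.26373016] -0.2694872873557324
```

```bash
R8=$(:); python3 -m crank '[0.043,-0.034,0,0,0,0,0.5, 0.043,-0.034,0,0,0,0,0.5, 0.043,-0.034,0,0,0,0,0.5, 0.043,-0.034,0,0,0,0,0.5, 0.043,-0.034,0,0,0,0,0.5, 0.043,-0.034,0,0,0,0,0.5, 0.043,-0.034,0,0,0,0,0.5, 0.043,-0.034,0,0,0,0,0.5]' | tail -c 500
```

```text
t: 1.1
tcp_pos: [0.4507, -0.1991, 0.4046]
orientation: [-3.085, -0.591, 0.0]
ft_force: [0.4, -0.3, -0.2]
grip_width: 0.498
grasp_force: 0.0
```

```bash
python3 -m crank '[0.015,-0.0456,0,0,0,0,0.5, 0.015,-0.0456,0,0,0,0,0.5, 0.015,-0.0456,0,0,0,0,0.5, 0.015,-0.0456,0,0,0,0,0.5, 0.015,-0.0456,0,0,0,0,0.5, 0.015,-0.0456,0,0,0,0,0.5, 0.015,-0.0456,0,0,0,0,0.5, 0.015,-0.0456,0,0,0,0,0.5, 0.015,-0.0456,0,0,0,0,0.5, 0.015,-0.0456,0,0,0,0,0.5]' |tail -c 500
```

```text
t: 2.35
tcp_pos: [0.4204, 0.28, 0.4045]
orientation: [3.085, 0.592, -0.0]
ft_force: [0.7, -0.5, -0.0]
grip_width: 0.496
grasp_force: 0.0
```

```bash
python3 -m crank '[0,0,0,0,0,-0.184,0.5, 0,0,0,0,0,-0.184,0.5, 0,0,0,0,0,-0.184,0.5, 0,0,0,0,0,-0.184,0.5, 0,0,0,0,0,-0.184,0.5, 0,0,0,0,0,-0.184,0.5, 0,0,0,0,0,-0.184,0.5]' >/dev/null;  python3 -m crank '[0,0,0,0,0,-0.184,0.5, 0,0,0,0,0,-0.184,0.5, 0,0,0,0,0,-0.184,0.5, 0,0,0,0,0,-0.184,0.5, 0,0,0,0,0,-0.184,0.5, 0,0,0,0,0,-0.184,0.5, 0,0,0,0,0,-0.184,0.5, 0,0,0,0,0,0,0.5]' |tail -c 500
cat >> h.py <<'E'
def rel(x,y,z,psi):
    from station import sense
    s=sense(); R=Rn.from_rotvec(s["orientation"]).as_matrix()
    G=np.array([[np.cos(psi),np.sin(psi),0],[np.sin(psi),-np.cos(psi),0],[0,0,-1]])
    print("t",round(float(s["t"]),2),"pos",np.round(s["tcp_pos"],4),"psi",np.round(np.arctan2(R[1,0],R[0,0]),4),"tilt",np.round(R[:2,2],4),"F",np.round(s["ft_force"],1),"M",np.round(s["ft_torque"],2),"w",np.round(s["grip_width"],3),"g",np.round(s["grasp_force"],1),"q6",np.round(s["joints"][5],2))
    print("turn",np.round(Rn.from_matrix(R.T@G).as_rotvec(),4),"shift now",np.round(R.T@(np.array([x,y,z])-s["tcp_pos"]),4),"shift after turn",np.round(G.T@(np.array([x,y,z])-s["tcp_pos"]),4))
E
python3 -c "
from h import *
rel(.4202,.2791,.185,-.1837+np.pi)"
```

```text
t: 4.22
tcp_pos: [0.4208, 0.2783, 0.4045]
orientation: [-0.296, -3.127, 0.001]
ft_force: [0.3, -0.2, -0.6]
grip_width: 0.501
grasp_force: 0.0
t 4.22 pos [0.4208 0.2783 0.4045] psi 2.9531 tilt [-0.0005 -0.0003] F [ 0.3 -0.2 -0.6] M [-0.01 -0.    0.06] w 0.501 g 0.0 q6 -0.82
turn [-0.0004 -0.0004 -0.0048] shift now [0.0006 0.0007 0.2195] shift after turn [0.0007 0.0006 0.2195]
```

```bash
python3 -m crank '[0.0006,0.0007,0.045,0,0,-0.005,0.5, 0,0,0.045,0,0,0,0.5, 0,0,0.045,0,0,0,0.5, 0,0,0.045,0,0,0,0.5, 0,0,0.026,0,0,0,0.5, 0,0,0.013,0,0,0,0.5, 0,0,0,0,0,0,0.5]'
python3 -m crank '[0,0,0,0,0,0,0.1, 0,0,0,0,0,0,0.1, 0,0,0,0,0,0,0.1, 0,0,0,0,0,0,0.1, 0,0,0,0,0,0,0.1, 0,0,0,0,0,0,0.1]' 70
python3 -c "
from h import *
rel(.4202,.2791,.185,-.1837+np.pi)"
```

```text
t: 5.1
tcp_pos: [0.4204, 0.2792, 0.1853]
orientation: [-0.288, -3.127, 0.001]
ft_force: [-0.9, 0.7, 0.6]
grip_width: 0.504
grasp_force: 0.0
t: 5.85
tcp_pos: [0.4208, 0.2794, 0.1871]
orientation: [0.286, 3.127, 0.002]
ft_force: [-1.8, -1.6, 7.6]
grip_width: 0.216
grasp_force: 70.2
t 5.85 pos [0.4208 0.2794 0.1871] psi 2.9594 tilt [0.0017 0.001 ] F [-1.8 -1.6  7.6] M [-0.39  0.12 -0.05] w 0.216 g 70.2 q6 -0.83
turn [0.0013 0.0015 0.0015] shift now [ 0.0006 -0.0004  0.0021] shift after turn [ 0.0006 -0.0004  0.0021]
```

```bash
python3 -m crank '[0,0,-0.005,0,0,0,0.1, 0,0,-0.02,0,0,0,0.1, 0,0,-0.04,0,0,0,0.1, 0,0,-0.035,0,0,0,0.1, 0,0,0,0,0,0,0.1]'
python3 -c "
from h import *
rel(.575,-.0127,.26,-.0904+np.pi)"
```

```text
t: 6.48
tcp_pos: [0.4211, 0.2797, 0.288]
orientation: [0.285, 3.124, 0.005]
ft_force: [-0.2, -0.3, -5.5]
grip_width: 0.218
grasp_force: 69.5
t 6.47 pos [0.4211 0.2797 0.288 ] psi 2.9597 tilt [0.0047 0.003 ] F [-0.2 -0.3 -5.5] M [ 0.07 -0.03  0.  ] w 0.218 g 69.5 q6 -0.83
turn [ 0.0036  0.0042 -0.0915] shift now [-0.2042 -0.2598  0.0279] shift after turn [-0.1797 -0.2773  0.028 ]
```

```bash
python3 -m crank '[-0.014,-0.018,0,0.0036,0.0042,0,0.1, -0.0238,-0.0302,0,0,0,0,0.1, -0.0238,-0.0302,0,0,0,0,0.1, -0.0238,-0.0302,0,0,0,0,0.1, -0.0238,-0.0302,0,0,0,0,0.1, -0.0238,-0.0302,0,0,0,0,0.1, -0.0238,-0.0302,0,0,0,0,0.1, -0.0238,-0.0302,0,0,0,0,0.1, -0.0238,-0.0302,0,0,0,0,0.1, 0,0,0,0,0,-0.0915,0.1]' >/dev/null
python3 -m crank '[0,0,0,0,0,0,0.1, 0,0,0,0,0,0,0.1]'
python3 - <<'E'
from h import *
from station import viewer
rel(.575,-.0127,.26,-.0904+np.pi)
ims=[]
for n in("top","scene"):
    d=viewer.capture(n);np.savez(f"{n}1.npz",**d);f=d["frame"][:,:,::-1]
    u,v=proj(d,[.575,-.0127,.08]).astype(int);print(n,u,v)
    ims.append(cv2.resize(f[v-60:v+60,u-65:u+65] if n=="top" else f[v-75:v+75,u-65:u+65],None,fx=(5 if n=="top" else 4)*.8,fy=(5 if n=="top" else 4)*.8,interpolation=cv2.INTER_CUBIC))
h=max(i.shape[0] for i in ims);print([i.shape for i in ims])
m=np.zeros((h,800,3),np.uint8);x=0
for i in ims: 
    w=min(i.shape[1],800-x);m[:i.shape[0],x:x+w]=i[:,:w];x+=w
cv2.imwrite("pics/m1.png",m)
E
```

```text
t: 7.98
tcp_pos: [0.5739, -0.0127, 0.2847]
orientation: [-0.143, -3.132, 0.005]
ft_force: [0.1, 0.4, -6.0]
grip_width: 0.217
grasp_force: 69.7
t 7.97 pos [ 0.5739 -0.0127  0.2847] psi 3.05 tilt [-0.0069 -0.0026] F [ 0.1  0.4 -6. ] M [ 0.   -0.02  0.01] w 0.217 g 69.7 q6 -1.52
turn [-0.0033 -0.0066 -0.0011] shift now [-0.0013  0.0002  0.0246] shift after turn [-0.0011  0.0001  0.0247]
top 318 178
scene 377 261
[(480, 520, 3), (480, 416, 3)]
```

View pics/m1.png

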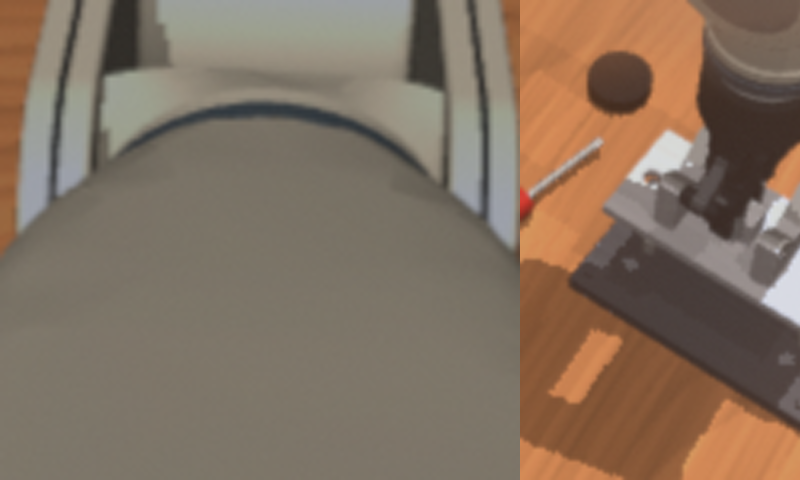

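```bash
python3 -m crank '[-0.0012,0,0.025,-0.003,-0.0065,-0.001,0.1, 0,0,0.027,0,0,0,0.1, 0,0,0,0,0,0,0.1, 0,0,0,0,0,0,0.1]'
python3 - <<'E'
from h import *
from station import viewer
rel(.575,-.0127,.232,-.0904+np.pi)
d=viewer.capture("scene");np.savez("scene2.npz",**d)
o=np.load("scene0.npz")["frame"]
f=d["frame"][:,:,::-1];o=o[:,:,::-1]
r=lambda f:cv2.resize(f[218:318,322:432],None,fx=3.63,fy=3.63,interpolation=cv2.INTER_CUBIC)
a=cv2.resize(f[215:325,320:440],None,fx=5,fy=5,interpolation=cv2.INTER_CUBIC)
cv2.imwrite("pics/s2.png",a)
a=cv2.resize(o[235:325,320:440],None,fx=5,fy=5,interpolation=cv2.INTER_CUBIC)
cv2.imwrite("pics/s0c.png",a)
E
```

```text
t: 8.57
tcp_pos: [0.576, -0.013, 0.2345]
orientation: [0.14, 3.136, -0.0]
ft_force: [0.6, -0.2, -5.6]
grip_width: 0.213
grasp_force: 69.6
t 8.57 pos [ 0.576  -0.013   0.2345] psi 3.0524 tilt [ 0.0028 -0.0004] F [ 0.6 -0.2 -5.6] M [-0.01 -0.06 -0.05] w 0.213 g 69.6 q6 -1.52
turn [-0.0002  0.0028  0.0012] shift now [0.0011 0.0002 0.0025] shift after turn [0.001  0.0002 0.0025]
```

View pics/s2.png

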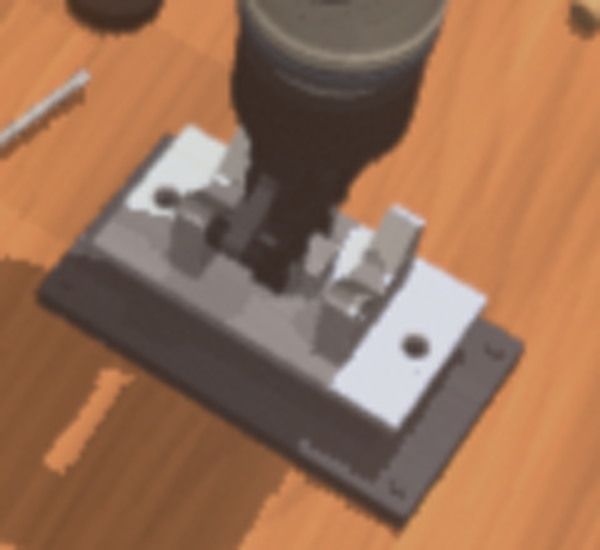

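View pics/s0c.png

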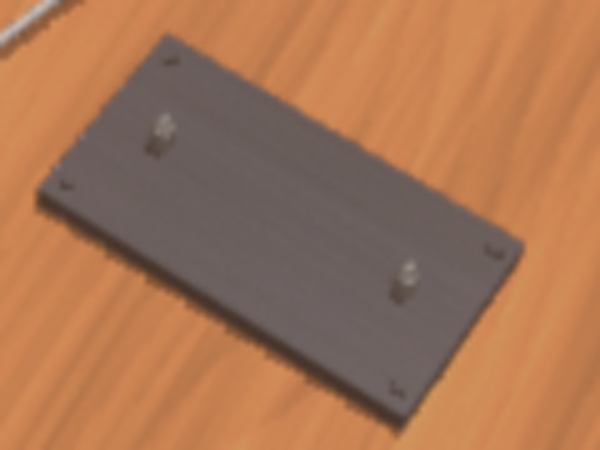

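```bash
python3 - <<'E'
from h import *
d=dict(np.load("scene2.npz"))
J=lambda x,y:(d,320+x/5-.4,235+y/5-.4); S=lambda x,y:(d,320+x/5-.4,215+y/5-.4)
j=[(*J(168,35),(-.1,.055,.015)),(*J(523,245),(.1,.055,.015)),(*J(405,417),(.1,-.055,.015)),(*J(40,192),(-.1,-.055,.015)),(*J(165,115),(-.066,0,.037)),(*J(408,262),(.066,0,.037))]
print(fit(j,[.57,0,-.1]), fit(j[:4],[.57,0,-.1]),fit(j[4:],[.57,0,-.1]))
z=.0555
c=[(*S(190,124),(-.08,.04,z)),(*S(485,298),(.08,.04,z)),(*S(399,424),(.08,-.04,z)),(*S(93,240),(-.08,-.04,z)),(*S(167,197),(-.066,0,z)),(*S(415,346),(.066,0,z))]
print(fit(c,[.57,0,-.1]), fit(c[:4],[.57,0,-.1]),fit(c[4:],[.57,0,-.1]))
E
```

```text
(array([ 0.57924724, -0.01484794, -0.09221522]), np.float64(0.6986885742462303)) (array([ 0.57982765, -0.01566454, -0.09133139]), np.float64(0.703396287258812)) (array([ 0.57809467, -0.01321789, -0.09706834]), np.float64(0.16707636461329306))
(array([ 0.57895159, -0.01439923, -0.09118532]), np.float64(0.33806506688664567)) (array([ 0.57886947, -0.01408705, -0.09007117]), np.float64(0.376208439886634)) (array([ 0.57911285, -0.01502252, -0.09555141]), np.float64(0.07426987239469486))
```

The holes line up with the pins to about 1 mm. I'll lower slowly and watch the force.

```bash
python3 -m crank '[0.001,0.0008,0.004,0,0.0025,0.001,0.1, 0,0,0.004,0,0,0,0.1, 0,0,0.004,0,0,0,0.1, 0,0,0.004,0,0,0,0.1, 0,0,0.002,0,0,0,0.1, 0,0,0,0,0,0,0.1]'
python3 -c "
from h import *
rel(.575,-.0122,.202,-.0904+np.pi)"
```

```text
t: 9.38
tcp_pos: [0.5752, -0.0125, 0.2158]
orientation: [0.142, 3.138, -0.0]
ft_force: [2.5, -0.5, -6.1]
grip_width: 0.218
grasp_force: 69.8
t 9.38 pos [ 0.5752 -0.0125  0.2158] psi 3.0512 tilt [ 0.0008 -0.0003] F [ 2.5 -0.5 -6.1] M [-0.17 -0.57  0.04] w 0.218 g 69.8 q6 -1.52
turn [-0.0002  0.0008  0.0001] shift now [0.0003 0.0003 0.0138] shift after turn [0.0002 0.0002 0.0138]
```

```bash
python3 -m crank '[-0.0006,0,0.003,0,0,0,0.1, 0,0,0.003,0,0,0,0.1, 0,0,0.003,0,0,0,0.1, 0,0,0,0,0,0,0.1]'
python3 -c "
from h import *
rel(.575,-.0122,.202,-.0904+np.pi)"
```

```text
t: 9.88
tcp_pos: [0.5756, -0.0125, 0.2066]
orientation: [0.142, 3.138, -0.0]
ft_force: [4.5, -1.5, -7.6]
grip_width: 0.218
grasp_force: 69.7
t 9.88 pos [ 0.5756 -0.0125  0.2066] psi 3.0513 tilt [ 0.0002 -0.0002] F [ 4.5 -1.5 -7.6] M [-0.19 -0.79  0.  ] w 0.218 g 69.7 q6 -1.52
turn [-0.0002  0.0003  0.0001] shift now [0.0006 0.0002 0.0046] shift after turn [0.0006 0.0002 0.0046]
```

```bash
python3 -m crank '[-0.0006,0,0.002,0,0,0,0.1, 0,0,0.002,0,0,0,0.1, 0,0,0.0015,0,0,0,0.1, 0,0,0,0,0,0,0.1]'
python3 -c "
from h import *
rel(.575,-.0122,.202,-.0904+np.pi)"
```

```text
t: 10.38
tcp_pos: [0.5759, -0.0125, 0.2021]
orientation: [-0.142, -3.138, 0.0]
ft_force: [-1.0, -1.1, 4.7]
grip_width: 0.214
grasp_force: 71.3
t 10.38 pos [ 0.5759 -0.0125  0.2021] psi 3.0513 tilt [-0.0007 -0.0001] F [-1.  -1.1  4.7] M [-0.16  0.09  0.01] w 0.214 g 71.3 q6 -1.52
turn [-0.0002 -0.0007  0.0001] shift now [0.0009 0.0002 0.0001] shift after turn [0.0009 0.0002 0.0001]
```

```bash
python3 -m crank '[0,0,0.0015,0,0,0,0.1, 0,0,0,0,0,0,0.1, 0,0,0,0,0,0,0.1]'
python3 -m crank '[0,0,-0.002,0,0,0,0.5, 0,0,0,0,0,0,0.5, 0,0,0,0,0,0,0.5, 0,0,0,0,0,0,0.5]'
python3 -m crank '[0,0,-0.03,0,0,0,0.5, 0,0,-0.05,0,0,0,0.5, 0,0,-0.055,0,0,0,0.6, 0,0,-0.05,0,0,0,0.7, 0,0,0,0,0,0,0.8]'
python3 -c "
from h import *
rel(.42,-.2805,.37,.174)"
```

```text
t: 10.75
tcp_pos: [0.5758, -0.0125, 0.2021]
orientation: [-0.142, -3.138, 0.0]
ft_force: [-7.0, -0.3, 21.1]
grip_width: 0.218
grasp_force: 73.4
t: 11.25
tcp_pos: [0.5758, -0.0125, 0.2015]
orientation: [-0.142, -3.137, 0.0]
ft_force: [0.0, 0.4, -0.6]
grip_width: 0.497
grasp_force: 0.0
t: 11.88
tcp_pos: [0.5772, -0.0125, 0.391]
orientation: [0.141, 3.131, -0.0]
ft_force: [0.7, -0.3, -0.6]
grip_width: 0.802
grasp_force: 0.0
t 11.88 pos [ 0.5772 -0.0125  0.391 ] psi 3.0513 tilt [ 0.0076 -0.0004] F [ 0.7 -0.3 -0.6] M [ 0.02  0.02 -0.05] w 0.802 g 0.0 q6 -1.52
turn [1.1000e-02 1.1000e-03 2.8773e+00] shift now [ 0.1326 -0.2811  0.02  ] shift after turn [-0.2013  0.2367  0.021 ]
```

```bash
python3 -m crank '[0.0221,-0.0468,0.003,0,0.003,0,0.8, 0.0221,-0.0468,0.003,0,0,0,0.8, 0.0221,-0.0468,0.003,0,0,0,0.8, 0.0221,-0.0468,0.003,0,0,0,0.8, 0.0221,-0.0468,0.003,0,0,0,0.8, 0.0221,-0.0468,0.003,0,0,0,0.8, 0,0,0,0,0,-0.132,0.8, 0,0,0,0,0,-0.132,0.8, 0,0,0,0,0,0,0.8, 0,0,0,0,0,0,0.8]'
python3 - <<'E'
from h import *
from station import viewer
rel(.4205,-.2805,.181,.174+np.pi)
d=viewer.capture("top");np.savez("top3.npz",**d);e=viewer.capture("scene")
f=d["frame"][:,:,::-1]
a=cv2.resize(f[125:245,280:360],None,fx=5,fy=5,interpolation=cv2.INTER_CUBIC)
b=cv2.resize(e["frame"][300:375,210:300,::-1],None,fx=4.4,fy=4.4,interpolation=cv2.INTER_CUBIC)
m=np.zeros((600,800,3),np.uint8);m[:,:400]=a;m[:b.shape[0],400:400+b.shape[1]]=b[:,:400]
cv2.imwrite("pics/m3.png",m)
D=d["depth"];Ki=np.linalg.inv(d["mtx"]);Z=[]
for x,y in[(-.053,.03),(-.053,-.03),(.053,.03),(.053,-.03),(.0,.03),(0,-.03)]:
    q=-.0904;X=[.575+np.cos(q)*x-np.sin(q)*y,-.0127+np.sin(q)*x+np.cos(q)*y,.023];u,v=np.round(proj(d,X)).astype(int)
    Z.append((d["R"].T@(Ki@[u,v,1]*D[v,u]-d["t"]))[2])
print("plate z",np.round(Z,4))
E
```

```text
t: 13.12
tcp_pos: [0.4185, -0.2799, 0.3685]
orientation: [0.269, -3.126, -0.002]
ft_force: [-0.1, 0.2, -0.4]
grip_width: 0.801
grasp_force: 0.0
t 13.12 pos [ 0.4185 -0.2799  0.3685] psi -2.9702 tilt [-0.0046  0.0009] F [-0.1  0.2 -0.4] M [0.03 0.   0.01] w 0.801 g 0.0 q6 -2.35
turn [ 0.0017 -0.0044 -0.0026] shift now [-0.0027 -0.0012  0.1875] shift after turn [-0.0019 -0.0009  0.1875]
plate z [0.0242 0.0242 0.0688 0.023  0.0215 0.0218]
```

View pics/m3.png

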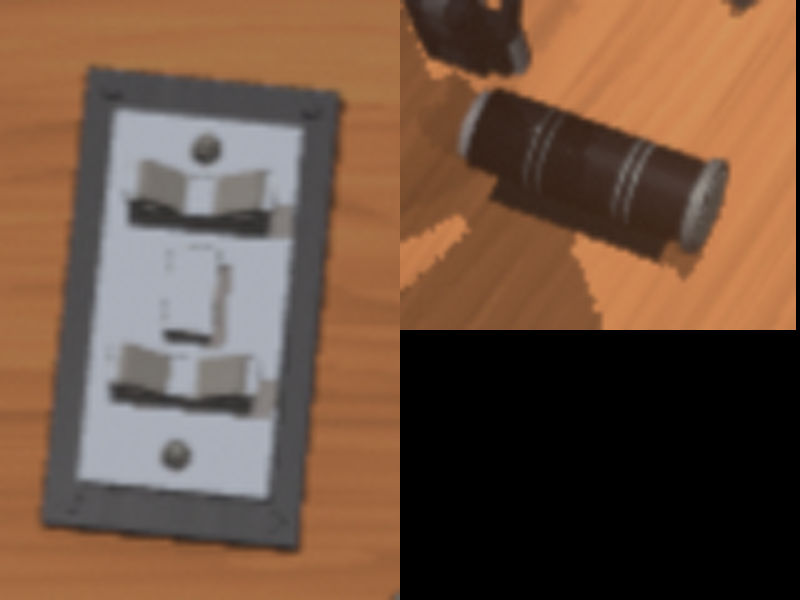

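The cradle is seated, with both pins showing through the holes at (206,148) and (176,453) in the crop and the plate at z≈0.023. The barrel is undisturbed, flange face at about (708,205).

```bash
python3 - <<'E'
from h import *
T=dict(np.load("top3.npz"));S=dict(np.load("scene0.npz"))
A=lambda x,y:(T,280+x/5-.4,125+y/5-.4)
z=.023
c=[(*A(110,112),(.08,.04,z)),(*A(303,127),(.08,-.04,z)),(*A(268,498),(-.08,-.04,z)),(*A(80,480),(-.08,.04,z))]
print("cradle",fit(c,[.57,0,-.1]))
B=lambda x,y:(210+(x-400)/4.4-.4,300+y/4.4-.4)
a=world(S,*B(708,205),.026);b=world(S,*B(472,122),.026);print(a,b,(a+b)/2,np.hypot(*(a-b)[:2]),np.arctan2((a-b)[1],(a-b)[0]))
# top-view fit: flange rim extreme points (facing edge), snout end limb
C=lambda x,y:(T,420+(x-400)/3.5-.4,220+(y-335)/3.5-.4)
for L in(.056,.062):
    o=[(*C(437,383),(L-.006,.023,.026)),(*C(511,369),(L-.006,-.023,.026)),(*C(483,574),(-L,.017,.026)),(*C(541,562),(-L,-.017,.026))]
    print(L,fit(o,[.42,-.28,.17]))
E
```

```text
cradle (array([ 0.57461265, -0.0115158 , -0.08266398]), np.float64(0.347653525448801))
[ 0.48300392 -0.27162202  0.026     ] [ 0.36126129 -0.29436564  0.026     ] [ 0.4221326  -0.28299383  0.026     ] 0.12384886304026901 0.18468830697929983
0.056 (array([ 0.42253113, -0.28017563,  0.17841805]), np.float64(1.8097649842707204))
0.062 (array([ 0.4226549 , -0.28017532,  0.17603551]), np.float64(0.34030888412768817))
```

```bash
python3 -m crank '[-0.0042,-0.0005,0.04,0.0017,-0.0044,-0.0046,0.75, 0,0,0.045,0,0,0,0.75, 0,0,0.045,0,0,0,0.75, 0,0,0.033,0,0,0,0.75, 0,0,0.016,0,0,0,0.75, 0,0,0.008,0,0,0,0.75, 0,0,0,0,0,0,0.75]'
python3 -c "
from h import *
rel(.4225,-.2802,.180,.176+np.pi)"
```

```text
t: 14.1
tcp_pos: [0.4231, -0.2802, 0.1825]
orientation: [-0.279, 3.128, -0.002]
ft_force: [-0.2, 0.5, 0.4]
grip_width: 0.752
grasp_force: 0.0
t 14.1 pos [ 0.4231 -0.2802  0.1825] psi -2.9634 tilt [ 0.0015 -0.0011] F [-0.2  0.5  0.4] M [ 0.03 -0.02  0.02] w 0.752 g 0.0 q6 -2.36
turn [-0.0013  0.0013  0.0022] shift now [0.0006 0.0001 0.0025] shift after turn [0.0006 0.0001 0.0025]
```

```bash
python3 -m crank '[0.0005,0,0.0025,-0.001,0.001,0.002,0.75, 0,0,0,0,0,0,0.3, 0,0,0,0,0,0,0.3, 0,0,0,0,0,0,0.3, 0,0,0,0,0,0,0.3, 0,0,0,0,0,0,0.3, 0,0,0,0,0,0,0.3]' 60
python3 -c "
from h import *
rel(.4225,-.2802,.180,.176+np.pi)"
```

```text
t: 14.98
tcp_pos: [0.4228, -0.2806, 0.1804]
orientation: [-0.276, 3.128, -0.002]
ft_force: [-1.3, -2.6, 5.7]
grip_width: 0.451
grasp_force: 60.0
t 14.97 pos [ 0.4228 -0.2806  0.1804] psi -2.9653 tilt [ 0.0015 -0.0012] F [-1.3 -2.6  5.7] M [-0.3   0.11 -0.  ] w 0.451 g 60.0 q6 -2.36
turn [-0.0015  0.0013  0.0002] shift now [0.0002 0.0004 0.0004] shift after turn [0.0002 0.0004 0.0004]
```

```bash
python3 -m crank '[0,0,-0.01,0,0,0,0.3, 0,0,-0.04,0,0,0,0.3, 0,0,-0.05,0,0,0,0.3, 0,0,-0.03,0,0,0,0.3, 0,0,0,0,0,0,0.3]'
python3 -c "
from h import *
rel(.5755,-.0123,.29,-.0904+np.pi)"
```

```text
t: 15.6
tcp_pos: [0.4227, -0.2802, 0.312]
orientation: [-0.276, 3.126, -0.004]
ft_force: [0.4, 0.7, -2.7]
grip_width: 0.447
grasp_force: 61.5
t 15.6 pos [ 0.4227 -0.2802  0.312 ] psi -2.9652 tilt [ 0.0035 -0.0023] F [ 0.4  0.7 -2.7] M [-0.01 -0.05  0.  ] w 0.447 g 61.5 q6 -2.36
turn [-0.0024  0.0034  0.2668] shift now [-0.1974  0.237   0.0219] shift after turn [-0.128   0.2806  0.022 ]
```

```bash
python3 -m crank '[-0.015,0.018,0,-0.0024,0.0034,0,0.3, -0.0304,0.0365,0,0,0,0,0.3, -0.0304,0.0365,0,0,0,0,0.3, -0.0304,0.0365,0,0,0,0,0.3, -0.0304,0.0365,0,0,0,0,0.3, -0.0304,0.0365,0,0,0,0,0.3, -0.0304,0.0365,0,0,0,0,0.3, 0,0,0,0,0,0.134,0.3, 0,0,0,0,0,0.133,0.3, 0,0,0,0,0,0,0.3]' >/dev/null
python3 -m crank '[0,0,0.02,0,0,0,0.3, 0,0,0.02,0,0,0,0.3, 0,0,0,0,0,0,0.3, 0,0,0,0,0,0,0.3]'
python3 -c "
from h import *
rel(.5755,-.0123,.245,-.0904+np.pi)"
```

```text
t: 17.35
tcp_pos: [0.575, -0.0122, 0.2697]
orientation: [-0.141, -3.134, -0.003]
ft_force: [-0.3, 0.2, -2.2]
grip_width: 0.449
grasp_force: 61.4
t 17.35 pos [ 0.575  -0.0122  0.2697] psi 3.0519 tilt [-0.0041  0.0019] F [-0.3  0.2 -2.2] M [ 0.01 -0.02 -0.06] w 0.449 g 61.4 q6 -1.53
turn [ 0.0015 -0.0043  0.0007] shift now [-0.0006 -0.0001  0.0247] shift after turn [-0.0005 -0.      0.0247]
```

```bash
python3 -m crank '[-0.0006,-0.0001,0.014,0.0015,-0.0043,0.0007,0.3, 0,0,0.014,0,0,0,0.3, 0,0,0.004,0,0,0,0.3, 0,0,0,0,0,0,0.3, 0,0,0,0,0,0,0.3]'
python3 - <<'E'
from h import *
from station import viewer
rel(.5755,-.0123,.2325,-.0904+np.pi)
d=viewer.capture("scene");f=d["frame"][:,:,::-1]
cv2.imwrite("pics/s4.png",cv2.resize(f[205:325,310:440],None,fx=5,fy=5,interpolation=cv2.INTER_CUBIC))
np.savez("scene4.npz",**d)
E
```

```text
t: 17.98
tcp_pos: [0.5757, -0.0122, 0.2378]
orientation: [0.143, 3.138, -0.0]
ft_force: [0.5, -0.6, -2.7]
grip_width: 0.451
grasp_force: 61.4
t 17.98 pos [ 0.5757 -0.0122  0.2378] psi 3.0502 tilt [ 0.0008 -0.0001] F [ 0.5 -0.6 -2.7] M [-0.04  0.01  0.06] w 0.451 g 61.4 q6 -1.52
turn [-0.      0.0008 -0.001 ] shift now [ 0.0002 -0.0001  0.0053] shift after turn [ 0.0002 -0.0001  0.0053]
```

View pics/s4.png

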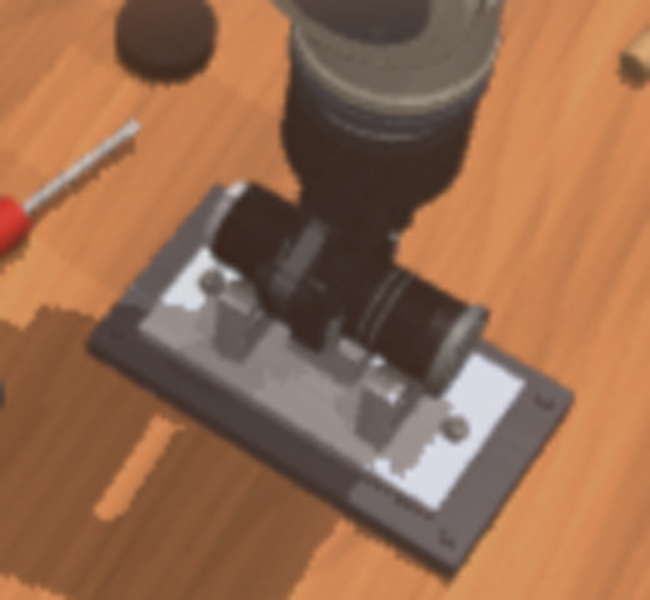

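The barrel hangs level over the V with its flange at (463,348), beyond the +x yoke. I'll lower it gently.

```bash
python3 -m crank '[0,0,0.002,0,0.0008,-0.001,0.3, 0,0,0.002,0,0,0,0.3, 0,0,0.001,0,0,0,0.3, 0,0,0,0,0,0,0.3]'
python3 - <<'E'
from h import *
rel(.5755,-.0123,.2325,-.0904+np.pi)
d=dict(np.load("scene4.npz"))
S=lambda x,y:(310+x/5-.4,205+y/5-.4)
a=world(d,*S(523,381),.023);b=world(d,*S(436,510),.023);e=(a+b)/2;u=np.array([np.cos(-.09),np.sin(-.09),0])
fl=world(d,*S(465,350),.0835)
print("flange along x from cradle centre",(fl-e)@u+.08)
E
```

```text
t: 18.52
tcp_pos: [0.5756, -0.0124, 0.2328]
orientation: [-0.142, -3.138, 0.0]
ft_force: [-0.3, -2.2, -0.9]
grip_width: 0.449
grasp_force: 61.9
t 18.52 pos [ 0.5756 -0.0124  0.2328] psi 3.051 tilt [-0.0003 -0.0002] F [-0.3 -2.2 -0.9] M [-0.25  0.07 -0.11] w 0.449 g 61.9 q6 -1.52
turn [-0.0002 -0.0003 -0.0002] shift now [0.0001 0.0001 0.0003] shift after turn [0.0001 0.0001 0.0003]
flange along x from cradle centre 0.060332851514844216
```

```bash
python3 -m crank '[0,-0.0003,0.0005,0,0,0,0.3, 0,0,0.0003,0,0,0,0.3, 0,0,0,0,0,0,0.3]'
python3 -c "
from h import *
rel(.5755,-.0123,.2325,-.0904+np.pi)"
```

```text
t: 18.9
tcp_pos: [0.5756, -0.0125, 0.2327]
orientation: [0.143, 3.138, 0.0]
ft_force: [-2.2, -0.7, 7.4]
grip_width: 0.449
grasp_force: 62.4
t 18.9 pos [ 0.5756 -0.0125  0.2327] psi 3.0507 tilt [0.0002 0.0002] F [-2.2 -0.7  7.4] M [-0.07  0.41 -0.2 ] w 0.449 g 62.4 q6 -1.52
turn [ 0.0002  0.0002 -0.0005] shift now [0.0002 0.0002 0.0002] shift after turn [0.0002 0.0002 0.0002]
```

```bash
python3 -m crank '[0,0,0.0005,0,0,0,0.3, 0,0,0.0005,0,0,0,0.3, 0,0,0,0,0,0,0.3, 0,0,0,0,0,0,0.3]'
python3 -c "
from h import *
rel(.5755,-.0123,.2325,-.0904+np.pi)"
```

```text
t: 19.4
tcp_pos: [0.5757, -0.0125, 0.2325]
orientation: [0.143, 3.138, 0.0]
ft_force: [-5.4, -0.2, 15.9]
grip_width: 0.447
grasp_force: 63.4
t 19.4 pos [ 0.5757 -0.0125  0.2325] psi 3.0507 tilt [0.0004 0.0001] F [-5.4 -0.2 15.9] M [-0.05  0.88 -0.24] w 0.447 g 63.4 q6 -1.52
turn [ 0.0002  0.0004 -0.0004] shift now [0.0002 0.0002 0.    ] shift after turn [0.0002 0.0002 0.    ]
```

```bash
python3 -m crank '[0.0004,0,0.0003,0,0,0,0.3, 0,0,0,0,0,0,0.3, 0,0,0,0,0,0,0.3, 0,0,0,0,0,0,0.3, 0,0,0,0,0,0,0.3]'
python3 - <<'E'
from h import *
from station import viewer
rel(.5755,-.0123,.2325,-.0904+np.pi)
d=viewer.capture("scene");f=d["frame"][:,:,::-1]
cv2.imwrite("pics/s5.png",cv2.resize(f[205:325,310:440],None,fx=5,fy=5,interpolation=cv2.INTER_CUBIC))
rel(.5755,-.0123,.2325,-.0904+np.pi)
E
```

```text
t: 20.02
tcp_pos: [0.5755, -0.0125, 0.2325]
orientation: [0.143, 3.137, 0.0]
ft_force: [-5.9, -0.5, 18.4]
grip_width: 0.45
grasp_force: 63.4
t 20.02 pos [ 0.5755 -0.0125  0.2325] psi 3.0507 tilt [0.0013 0.0001] F [-5.9 -0.5 18.4] M [-0.07  0.78 -0.22] w 0.45 g 63.4 q6 -1.52
turn [ 0.0002  0.0012 -0.0005] shift now [0.0001 0.0002 0.    ] shift after turn [0.0001 0.0002 0.    ]
t 20.07 pos [ 0.5755 -0.0125  0.2325] psi 3.0508 tilt [0.0013 0.0001] F [-5.1 -0.6 18.2] M [-0.09  0.8  -0.24] w 0.448 g 63.4 q6 -1.52
turn [ 0.0002  0.0013 -0.0004] shift now [0.0001 0.0002 0.    ] shift after turn [0.0001 0.0002 0.    ]
```

View pics/s5.png

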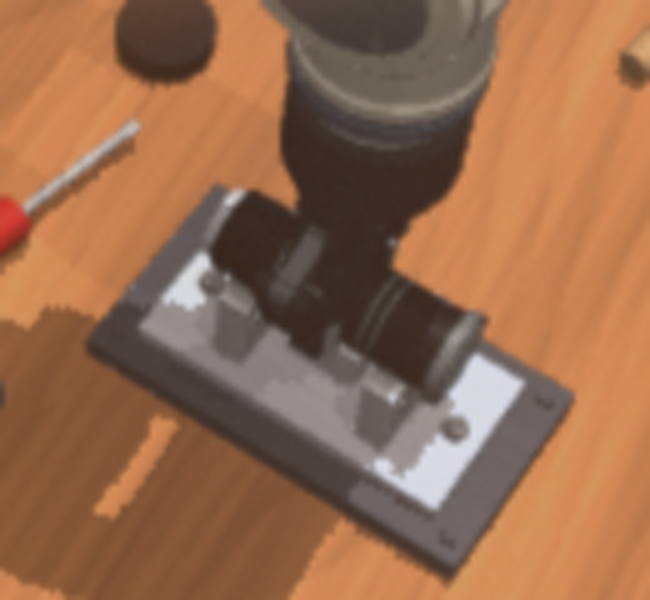

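The barrel lies in both yokes, flange at (463,355), and the cradle is flush on the pins. The wrist reads 18.2 N upward, which is about 21 N of contact, with the sideways force across the V near zero. I'm handing it in.

```bash
python3 -c "
from station import robot
print(robot.job_done())"
```

```text
the job is handed in; nothing more can be done
None
```

The cradle is flush on the jig base's two pins, and the barrel lies lengthwise in the V, centred to within about 2 mm and still held down with about 21 N. I handed the job in at about 20 s and touched none of the bystanders.

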